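# Draw a dowel from its stock tube and lay it in the cutting cradle

### The job

Draw the thicker of the two dowels out of its storage tube, regripping along its length as it comes and keeping it roughly level. Lay it (do not drop it) in both V-blocks of the cutting cradle, push its end home against the end stop without ramming it, and let go. Leave the thin dowel in its tube, and the hammer, glue bottle and offcut where they are.

Things in the scene. Friction and masses are not known exactly. Their poses are not given: they have to be found in the camera images.
- dowel: Thick dowel: plain light wood, round, 32 mm diameter, 560 mm long, about 0.3 kg. Origin on its axis at mid length (its balance point); its y axis runs along it, at the start into the tube (it may roll about y). It starts in either tube of the rack, 70 to 110 mm sticking out of the mouth, its axis 114 mm above the bench. 1 to 5 N draw it; only its weight and friction hold it.
- thin_dowel: Thin dowel, a bystander: same wood and length (560 mm), 18 mm diameter, about 0.1 kg; origin and axes as for the thick one. It lies in the other tube, sticking out likewise 70 to 110 mm, its axis 106 mm above the bench.
- rack: Fixed plywood rack with two parallel grey tubes. Origin on the bench below the plane of the mouths, midway between tubes; z up, x across, y points into the tubes. Tube axes at x = -50 and +50 mm, 120 mm above the bench; bore 44 mm, outside 50 mm, open mouth at y = 0, capped at y = 580 mm. A frame 200 mm wide, 162 mm high holds them from y = 14 mm inward. Base board 18 mm thick.
- rest (a point): Top centre of the rack's fixed notched rest, 145 mm above the bench: a plywood board 15 mm thick (rack y = -225 to -210 mm), 200 mm wide, with an open-topped notch 50 mm wide before each tube. Notch floor 93 mm above the bench: a drawn dowel passes 4 mm over it and rests on it if it tips. Fingers on the dowel cannot pass the rest. To leave the notch upward the dowel must rise 50 mm.
- cradle: Fixed cutting cradle: plywood board 18 mm thick, 120 mm wide, 520 mm long, carrying two wooden V-blocks in line and, at the end nearer the rack, a dark wooden end stop. Origin on the bench below point seat; z up, y along the grooves towards the stop, whose face, square to the dowel, is at y = +280 mm. The other end of the board (y = -185 mm) is open.
- seat (a point): Where the thick dowel's middle lies when it rests in both V-blocks and touches the stop: 56.6 mm above the bench; axes as the cradle. V-blocks 40 mm long and 100 mm wide, centred at y = -140 and +140 mm; 90 degree grooves, bottom 34 mm, tops 70 mm above the bench, 240 mm clear between the blocks for the fingers. A dowel pressed into the grooves drags when slid (up to about 15 N).
- end_stop: The cradle's end stop, fixed, rigid: a dark wooden block 80 mm wide, 35 mm thick, standing on the board, its top 75 mm above the bench. Origin at the foot of the face that the dowel's end meets (18 mm above the bench), mid width; axes as the cradle. The dowel's end must press on this face (2 N or more) while the dowel lies in, or at most 6 mm above, its seat.
- hammer: Hammer lying on the bench, 280 mm long, black handle; origin on the bench below its middle. Bystander.
- glue_bottle: Upright glue bottle, 56 mm diameter, 160 mm high; origin at the centre of its foot. Bystander.
- offcut: Wood offcut 70 x 120 x 30 mm lying flat on the bench; origin at the centre of its underside. Bystander.

How it is judged:
By the outcome, as a careful person would: the job done as asked, in the order asked, and still so for the second after the job is handed in, with the robot touching nothing.
It also fails if it takes over 70 s, if anything falls off the work surface, if the arm or the gripper's body presses on something with over 40 N, if the wrist force passes 120 N, or if a joint passes its speed limit or range.

### The arm

A 6-joint arm with a two-finger parallel gripper is mounted at the origin on the work surface. World frame = base frame: x ahead of the robot, y to its left, z up, the work surface at z = 0. Lengths are in m, angles in degrees, forces in N, time in s.
With the tool pointing down it reaches from about 0.275 to 0.975 m from the base axis. Payload 8.4 kg.
Tool frame: the origin (TCP) lies on the front face of the gripper's body, between the roots of the fingers; the fingertips stand 88 mm ahead of it and the grasp point (between the pads) lies 69 mm ahead of it; z points along the fingers, y is the line along which they close (so a half turn about z gives the same grasp; the last joint's range is limited). The gripper opens to 92 mm and grips with 3 to 60 N. Pads are 20 mm wide; open, the fingers measure 128 mm over their backs; the gripper's body (75 mm by 189 mm) begins 69 mm behind the grasp point.
Start: joints at [-70.153, 20.225, 93.587, -0, 66.188, -0.138], TCP at [0.214, -0.587, 0.303] pointing down, gripper open.
Joint ranges: [-150.9, 150.9], [-52.94, 120.26], [3.33, 152.33], [-74.26, 254.26], [0, 154.13], [-172.89, 172.89]. Speed limits (degrees/s): [127.2, 127.2, 159.86, 180, 180, 180].

### API

Orientations are given as a 3x3 rotation matrix whose columns are the frame's x, y, z axes.
In Python, from rig import env gives the robot as it stands.
- The arm moves only by the tool arm_command, never from a script. Its argument "increments" is a list that holds one entry, the list of rows, each a list of 5 numbers: the finger opening in mm, from 0 to 91.9, then the shift along the tool's x, y, z in units of 30 mm (1.0 is 30 mm), then the turn about the tool's z in units of 6 degrees (1.0 is 6 degrees). In form: [[[gripper, tx, ty, tz, yaw], ...]]. A call has 1 to 10 rows; each row shifts and turns the commanded pose from where the row before left it, along the tool's axes as they then stand; what a row does not reach is not made up. A row lasts 1/10 s, in which the tool goes at most 50 mm and 8.59 degrees, less where a joint would pass 70% of its speed; a pose out of reach is approached as far as the arm can. A call is refused whole if a number of a shift passes 1 or a number of a turn 1, either way. A call with a gripper value outside its range is refused whole. The fingers move at their own pace and stop on an object; "newtons" is the grip in N (left out, the last holds). Time passes only in rows, so rows that do not move let the fingers close. It gives the time, the measured TCP pose, the force, the opening and the grip force at its end, in the units of the state.
- env.read_state(): the state, without advancing time (a new reading comes with each control period).
- env.grab_frame(name): name is "scene" or "side" or "wrist"; returns the picture (420x560x3 uint8, red, green, blue); there is no depth.
- env.calibration(name): a dict with "fx", "fy", "cx", "cy" (pixels), "dist_coeffs" ([k1, k2, p1, p2, k3] as OpenCV has them; the pictures are not rectified), "rvec" (rotation vector, rad) and "tvec" (3), from world to camera coordinates, as OpenCV has them. Camera axes: x right, y down, z forward; pixel columns grow to the right and rows downward; lengths in m; the calibration is good to about 2 mm. A picture is of the moment at which its call begins: read the wrist's pose just before it. calibration takes no time and is no camera call; for the wrist camera it gives the pose at the moment of the call.
- env.job_done(): hands the job in; it is judged then, once.
The state is a dict: "time": time; "joint_positions": joint angles; "qd": joint speeds; "tau": joint torques, N m; "tool_pos": TCP position; "tool_rot": TCP orientation; "contact_force": force on the tool from outside, world axes, zero at the start; "wrist_torque": the same for the moment, N m; "gripper_width": opening from 0.0 (shut) to 1.0 (fully open); "gripper_force": force on a finger pad.
Only numpy, scipy, OpenCV 4.12 (cv2) and the standard library are available. Lean on these libraries where they do the work, as an engineer would, in place of code of your own. Each camera call takes 0.05 s, during which the arm holds its last target. There are 200 camera calls.

## Working session

There is one attempt and no reset: what is moved stays moved. The work goes in short steps, Python scripts to look and compute and a tool call to move; the robot and the scene stay as the last step left them, time stands still between calls to the robot, and variables do not carry over. Pictures are saved under pics/ and viewed, at most 10 in all, crops included, and the job is handed in when it is done.

Besides the shell and the picture viewer there is one more tool, called after "Call:" by a JSON object that holds its "fn" and its "kwargs". arm_command: Moves the arm, as the interface text tells. Its arguments: {"type":"object","properties":{"increments":{"type":"array","items":{"type":"array","items":{"type":"array","items":{"type":"number"}}}},"newtons":{"type":"number"}},"required":["increments"]}

```bash
mkdir -p pics
python3 - <<'E'
from rig import env
import cv2,numpy as np
s=env.read_state();print(s)
for n in ("scene","side"):
    im=env.grab_frame(n);cv2.imwrite(f"pics/{n}0.png",im[:,:,::-1]);c=env.calibration(n);print(n,c)
E
```

```text
{'time': 0.0, 'joint_positions': array([-7.01498724e+01,  2.02620940e+01,  9.36262859e+01,  2.69966499e-04,
        6.61871536e+01, -1.37640117e-01]), 'qd': array([-0.01267276,  0.10859678,  0.00726262,  0.00646915, -0.01177645,
        0.04112926]), 'tau': array([ 2.17289751e-03, -5.93839359e+01, -3.34215689e+01,  7.00080441e-02,
        2.33916513e-02, -1.44958276e-04]), 'tool_pos': array([ 0.21351885, -0.58702641,  0.30198873]), 'tool_rot': array([[ 9.39766272e-01,  3.41817434e-01, -4.43591105e-04],
       [ 3.41817721e-01, -9.39765452e-01,  1.24144249e-03],
       [ 7.47509145e-06, -1.31829308e-03, -9.99999131e-01]]), 'contact_force': array([ 0.06070807, -0.30006536, -0.24640202]), 'wrist_torque': array([0.02214449, 0.0267895 , 0.01467273]), 'gripper_force': 0.0, 'gripper_width': 0.9996450662487066}
scene {'fx': 473.0690473596381, 'fy': 473.0690473596381, 'cx': 283.13475647790204, 'cy': 207.97794737348755, 'dist_coeffs': array([-0.08576599,  0.        ,  0.        ,  0.        ,  0.        ]), 'rvec': array([ 1.24691157,  2.16647072, -1.03011546]), 'tvec': array([ 0.24239631, -0.2610458 ,  1.72061903])}
side {'fx': 415.06496811974, 'fy': 415.06496811974, 'cx': 272.83694248256, 'cy': 204.48817489209753, 'dist_coeffs': array([-0.08088914,  0.        ,  0.        ,  0.        ,  0.        ]), 'rvec': array([ 0.65126549, -2.65996734,  1.16072591]), 'tvec': array([0.56741978, 0.22608824, 1.15996385])}
```

View pics/scene0.png

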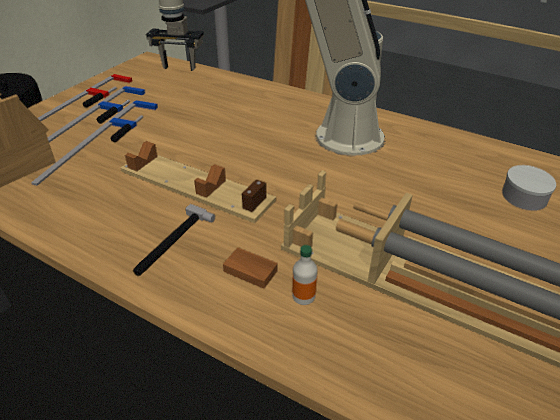

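View pics/side0.png

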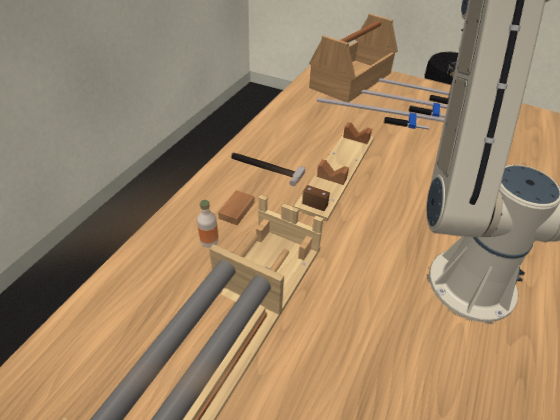

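The scene view shows the thick dowel in the tube away from the robot (end near (340,227)) and the thin one at (358,209). The cradle runs from (125,165) to (275,205), with its stop at (255,195). The side view shows the same, with the rest at (290,225). I'll zoom in for exact pixels.

Run:
```python
import cv2
def crop(f,x,y,w,h,s,o):
    im=cv2.imread(f)[y:y+h,x:x+w];im=cv2.resize(im,None,fx=s,fy=s,interpolation=cv2.INTER_CUBIC)
    for k in range(0,w,20):
        cv2.putText(im,str(x+k),(k*s,8),0,.3,(0,255,255),1);cv2.line(im,(k*s,8),(k*s,14),(0,255,255),1)
    for k in range(0,h,20):
        cv2.putText(im,str(y+k),(0,k*s+4),0,.3,(0,255,255),1)
        for j in range(20,w,20): cv2.circle(im,(j*s,k*s),1,(0,255,255),-1)
    cv2.imwrite(o,im)
crop("pics/scene0.png",260,160,160,120,5,"pics/s1.png")
crop("pics/scene0.png",115,130,165,100,4,"pics/s2a.png")
crop("pics/side0.png",200,115,190,200,4,"pics/d1.png")
import numpy as np
im=cv2.imread("pics/d1.png");print(im.shape)
cv2.imwrite("pics/d1.png",cv2.resize(im,None,fx=.75,fy=.75,interpolation=cv2.INTER_AREA))
```

```text
(800, 760, 3)
```

View pics/s1.png

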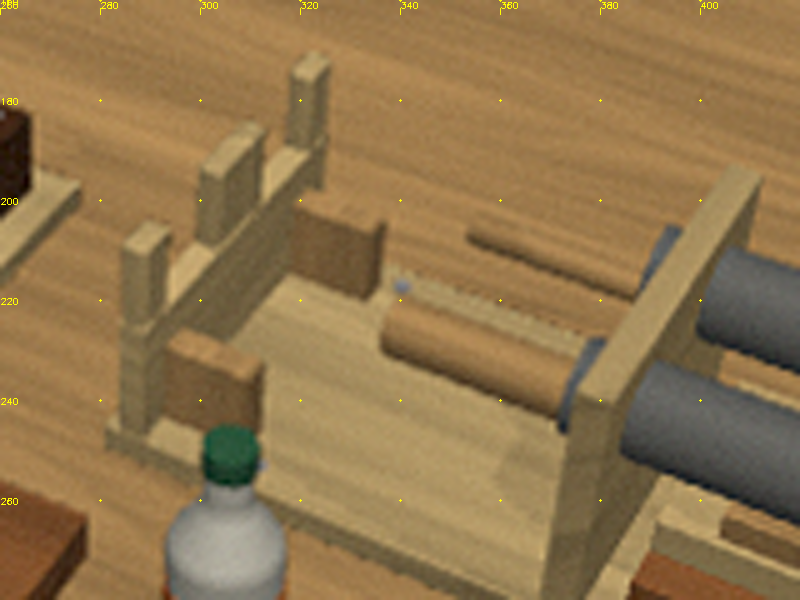

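View pics/s2a.png

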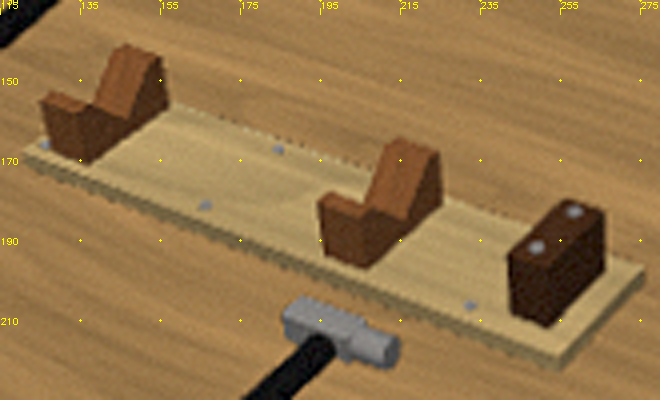

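View pics/d1.png

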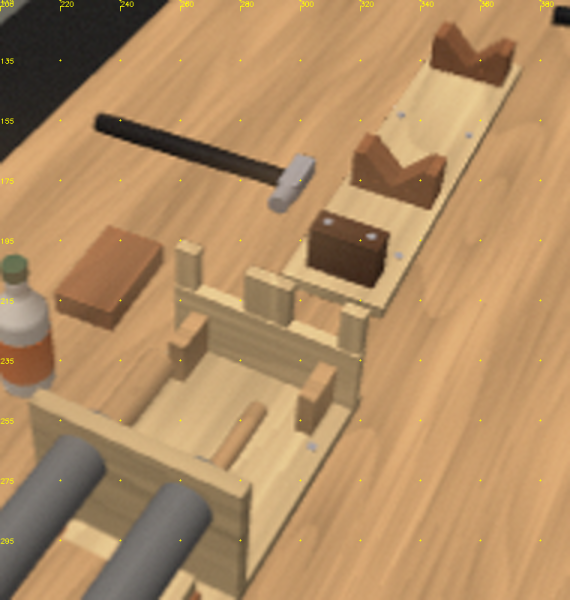

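The crops resolve the corners: rest posts at scene (284,209) and (322,170), frame top at (407,193) and (376,239), stop top at (242,194) to (259,180), V-blocks near (125,154) and (195,180). The thick dowel's end is at scene (337,225). I'll fit both fixture poses from the two views.

```bash
cat > h.py <<'E'
import cv2,numpy as np
from rig import env
from scipy.optimize import least_squares
def proj(c,P):
    K=np.array([[c['fx'],0,c['cx']],[0,c['fy'],c['cy']],[0,0,1]])
    return cv2.projectPoints(np.asarray(P,float).reshape(-1,3),c['rvec'],c['tvec'],K,c['dist_coeffs'])[0][:,0]
def T(p,P):
    c,s=np.cos(p[3]),np.sin(p[3]);P=np.asarray(P,float)
    return P@np.array([[c,-s,0],[s,c,0],[0,0,1]]).T+p[:3]
def ray(c,uv):
    K=np.array([[c['fx'],0,c['cx']],[0,c['fy'],c['cy']],[0,0,1]])
    n=cv2.undistortPoints(np.array([[uv]],float),K,c['dist_coeffs'])[0,0]
    R=cv2.Rodrigues(c['rvec'])[0];return -R.T@c['tvec'],R.T@np.array([n[0],n[1],1])
def atz(c,uv,z):
    o,d=ray(c,uv);return o+d*(z-o[2])/d[2]
E
cat > fit.py <<'E'
from h import *
C={n:env.calibration(n) for n in("scene","side")}
S1=lambda u,v:(260+u/5,160+v/5);S2=lambda u,v:(115+u/4,130+v/4);D=lambda u,v:(200+u/3,115+v/3)
off=0.
rack={"scene":[((-100,14,162),S1(737,165)),((100,14,162),S1(580,393)),((100,-225,145),S1(122,243)),((100,-210,145),S1(145,251)),((-100,-225,145),S1(308,52)),((-100,-210,145),S1(330,62))],
"side":[((100,-210,145),D(177,250)),((-100,-210,145),D(362,323)),((100,14,162),D(42,390)),((-100,14,162),D(250,487))]}
cr={"scene":[((40,280,75),S2(508,255)),((-40,280,75),S2(575,200)),((-40,315,75),S2(605,212)),((40,315,75),S2(545,268)),((50,-160,70),S2(40,98)),((-50,-160,70),S2(122,44)),((-50,-120,70),S2(165,62)),((50,120,70),S2(318,200)),((-50,120,70),S2(400,138)),((-50,160,70),S2(440,152)),((60,335,18),S2(560,358)),((-60,335,18),S2(645,268))],
"side":[((40,280,75),D(322,210)),((-40,280,75),D(390,233)),((40,315,75),D(309,225)),((50,160,70),D(354,153)),((-50,160,70),D(438,172)),((-50,120,70),D(446,156)),((50,120,70),D(370,133)),((50,-120,70),D(432,38)),((50,-160,70),D(447,22)),((-50,-120,70),D(505,55)),((-50,-160,70),D(515,40)),((-60,335,18),D(384,314)),((60,335,18),D(283,272))]}
out={}
for n,d in(("rack",rack),("cradle",cr)):
    def f(p): return np.concatenate([(proj(C[k],T(p,np.array([a for a,_ in v])/1e3))-np.array([b for _,b in v])).ravel() for k,v in d.items()])
    r=least_squares(f,[.5,0,0,0],loss="soft_l1");out[n]=r.x
    print(n,r.x[:3].round(4),"yaw",np.degrees(r.x[3]).round(2));print(f(r.x).reshape(-1,2).round(1).tolist())
np.savez("poses.npz",**out)
r=out["rack"]
for nm,uv,x,z in(("thick",S1(384,327),50,114),("thin",S1(470,232),-50,106)):
    for hh in(z,):
        p=least_squares(lambda q:proj(C["scene"],T(r,[[x/1e3,q[0],hh/1e3-r[2]]]))[0]-uv,[-.09]);print(nm,p.x,p.fun)
q=out["cradle"];print("seat",T(q,[[0,0,.0566]]),"balance draw",T(r,[[.05,-.09,.114],[.05,-.225,.114]]))
E
python3 fit.py
```

```text
rack [ 0.5403  0.3174 -0.0049] yaw -1.56
[[-1.6, 0.1], [-0.9, -0.0], [0.2, 0.5], [0.8, 0.9], [0.8, -0.2], [1.2, -0.5], [-0.9, -0.3], [1.0, -0.0], [-0.5, 0.0], [0.8, -0.6]]
cradle [ 0.5228 -0.3732 -0.005 ] yaw 0.53
[[-0.6, -0.3], [-2.3, -0.8], [0.4, -0.4], [0.6, 0.2], [0.1, 0.6], [0.9, -0.1], [-0.8, -1.5], [-0.2, 0.3], [-0.7, -0.6], [-0.1, -0.5], [-0.2, -0.4], [-0.1, -0.4], [-0.1, 0.3], [0.2, 0.3], [-0.1, 1.6], [-0.1, -0.3], [-0.8, 1.9], [0.3, 0.8], [-1.2, 0.2], [0.4, -0.6], [-1.3, -0.0], [0.6, 0.6], [0.1, 0.6], [-0.1, -1.3], [-0.6, 0.7]]
thick [-0.10123971] [ 0.87742058 -2.27977992]
thin [-0.10032976] [ 0.72193816 -1.99156968]
seat [[ 0.52281133 -0.37317175  0.05161819]] balance draw [[0.5878538  0.22602697 0.10908162]
 [0.5841856  0.09107682 0.10908162]]
```

The fit is consistent (about 1 px), with a common height bias of about -5 mm to be checked with the wrist camera. First I'll turn the tool so it closes along world x, then look over the cradle.

Call:
{"fn": "arm_command", "kwargs": {"increments": [[[91.9,0,0,0,-1],[91.9,0,0,0,-1],[91.9,0,0,0,-1],[91.9,0,0,0,-1],[91.9,0,0,0,-1],[91.9,0,0,0,-1],[91.9,0,0,0,-1],[91.9,0,0,0,-1],[91.9,0,0,0,-1],[91.9,0,0,0,-1]]], "newtons": 40}}

```text
time: 1.1
tool_pos: [0.2135, -0.5872, 0.3023]
tool_rot: [[0.17, 0.986, -0.0], [0.986, -0.17, 0.001], [0.001, -0.0, -1.0]]
contact_force: [-0.5, -0.9, 0.2]
gripper_width: 0.999
gripper_force: 0.0
```

Call:
{"fn": "arm_command", "kwargs": {"increments": [[[91.9,0,0,0,-0.835],[91.9,0,0,0,-0.835],[91.9,1,1,-0.5,0],[91.9,1,1,-0.5,0],[91.9,1,1,-0.5,0],[91.9,1,1,-0.5,0],[91.9,1,1,0,0],[91.9,1,1,0,0],[91.9,0,0,0,0],[91.9,0,0,0,0]]]}}

```text
time: 2.1
tool_pos: [0.3939, -0.4068, 0.3625]
tool_rot: [[-0.002, 1.0, -0.001], [1.0, 0.002, 0.0], [0.0, -0.001, -1.0]]
contact_force: [-0.1, 0.5, 0.2]
gripper_width: 0.998
gripper_force: 0.0
```

Run:
```python
from h import *
s=env.read_state();print(s['time'],s['tool_pos'],s['tool_rot'].round(3).tolist(),s['contact_force'],s['gripper_width'])
c=env.calibration("wrist");im=env.grab_frame("wrist");cv2.imwrite("pics/w1.png",im[:,:,::-1]);np.save("w1.npy",c,allow_pickle=True);print(ray(c,(c['cx'],c['cy'])))
```

```text
2.1 [ 0.39391166 -0.40679959  0.36245762] [[-0.002, 1.0, -0.001], [1.0, 0.002, 0.0], [0.0, -0.001, -1.0]] [-0.14401869  0.49125841  0.17844378] 0.9983017219649848
(array([ 0.39478702, -0.34092803,  0.44416985]), array([-6.18387647e-04, -2.38371611e-01, -9.71173822e-01]))
```

View pics/w1.png

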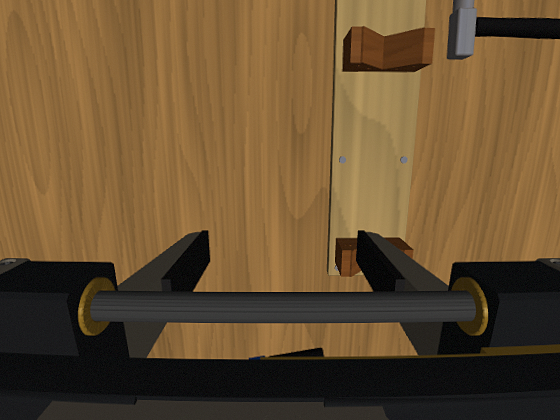

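The wrist view shows the cradle from above. The board runs from (335,0) to (330,275), the V-blocks are at (388,48) and (375,257), and the screws at (342,160) and (404,160). I'll compare this with the fit.

Run:
```python
from h import *
c=np.load("w1.npy",allow_pickle=True).item();q=np.load("poses.npz")["cradle"]
P=np.array([(-60,150,18),(-60,0,18),(-60,-150,18),(60,0,18),(60,60,18),(-50,120,70),(50,120,70),(0,120,34),(-50,160,70),(50,160,70),(-50,-160,70),(0,160,34)])/1e3
for z in(q[2],0):
    p=q.copy();p[2]=z;print(np.c_[P*1e3,proj(c,T(p,P)).round(0)].tolist())
im=cv2.imread("pics/w1.png").astype(int)
for r in(100,160,210):print(r,[(k,im[r,k].tolist()) for k in range(324,344,2)],[(k,im[r,k].tolist()) for k in range(402,424,3)])
cv2.imwrite("pics/w1c.png",cv2.resize(cv2.imread("pics/w1.png")[0:90,320:450],None,fx=5,fy=5,interpolation=cv2.INTER_CUBIC))
```

```text
[[-60.0, 150.0, 18.0, 332.0, 48.0], [-60.0, 0.0, 18.0, 329.0, 158.0], [-60.0, -150.0, 18.0, 326.0, 254.0], [60.0, 0.0, 18.0, 410.0, 158.0], [60.0, 60.0, 18.0, 414.0, 116.0], [-50.0, 120.0, 70.0, 347.0, 62.0], [50.0, 120.0, 70.0, 428.0, 63.0], [0.0, 120.0, 34.0, 378.0, 69.0], [-50.0, 160.0, 70.0, 348.0, 26.0], [50.0, 160.0, 70.0, 431.0, 27.0], [-50.0, -160.0, 70.0, 338.0, 275.0], [0.0, 160.0, 34.0, 380.0, 36.0]]
[[-60.0, 150.0, 18.0, 333.0, 47.0], [-60.0, 0.0, 18.0, 330.0, 159.0], [-60.0, -150.0, 18.0, 327.0, 255.0], [60.0, 0.0, 18.0, 412.0, 159.0], [60.0, 60.0, 18.0, 415.0, 116.0], [-50.0, 120.0, 70.0, 348.0, 61.0], [50.0, 120.0, 70.0, 430.0, 62.0], [0.0, 120.0, 34.0, 380.0, 68.0], [-50.0, 160.0, 70.0, 349.0, 24.0], [50.0, 160.0, 70.0, 433.0, 26.0], [-50.0, -160.0, 70.0, 339.0, 276.0], [0.0, 160.0, 34.0, 381.0, 35.0]]
100 [(324, [56, 97, 132]), (326, [61, 108, 144]), (328, [61, 106, 145]), (330, [60, 107, 145]), (332, [41, 69, 89]), (334, [59, 94, 114]), (336, [81, 130, 156]), (338, [82, 131, 156]), (340, [80, 128, 153]), (342, [80, 125, 149])] [(402, [78, 124, 149]), (405, [80, 123,
[... 282 characters left out ...]
]), (336, [87, 139, 165]), (338, [83, 139, 170]), (340, [135, 122, 120]), (342, [127, 119, 120])] [(402, [131, 121, 121]), (405, [128, 120, 118]), (408, [81, 134, 163]), (411, [81, 128, 153]), (414, [61, 110, 149]), (417, [64, 111, 148]), (420, [55, 102, 137]), (423, [64, 113, 151])]
210 [(324, [58, 101, 137]), (326, [57, 99, 132]), (328, [54, 93, 122]), (330, [41, 62, 75]), (332, [78, 123, 149]), (334, [82, 127, 153]), (336, [82, 129, 154]), (338, [77, 120, 146]), (340, [74, 119, 143]), (342, [84, 134, 159])] [(402, [86, 135, 161]), (405, [84, 134, 161]), (408, [66, 116, 151]), (411, [64, 113, 153]), (414, [62, 110, 146]), (417, [58, 101, 136]), (420, [62, 110, 148]), (423, [63, 107, 143])]
```

View pics/w1c.png

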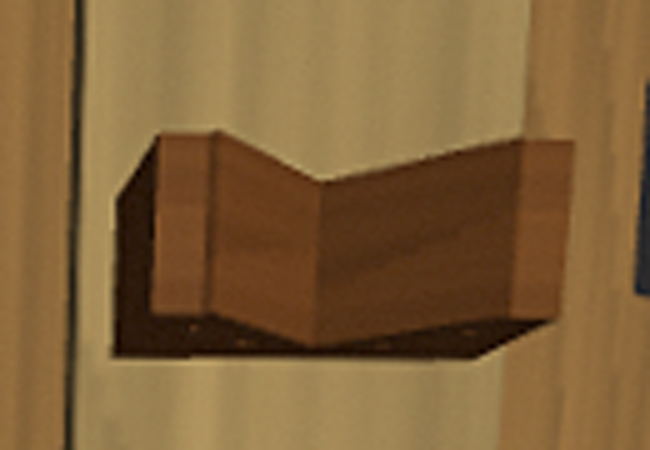

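The crop shows the V-block's corners about 2 px right of the prediction (groove bottom at (383.4,69.4) against (380,68)). So the height bias is only camera error, and a small x correction is due. Now I'll look at the rack from two places.

Call:
{"fn": "arm_command", "kwargs": {"increments": [[[91.9,1,0.2,0,0],[91.9,1,0.2,0,0],[91.9,1,0.2,0,0],[91.9,1,0.2,0,0],[91.9,1,0.2,0,0],[91.9,1,0.2,0,0],[91.9,1,0.2,0,0],[91.9,1,0.2,0,0],[91.9,1,0.2,0,0],[91.9,1,0.2,0,0]]]}}

```text
time: 3.15
tool_pos: [0.4533, -0.1076, 0.3626]
tool_rot: [[0.002, 1.0, -0.0], [1.0, -0.002, -0.0], [-0.0, -0.0, -1.0]]
contact_force: [1.5, -0.3, 0.3]
gripper_width: 0.995
gripper_force: 0.0
```

Call:
{"fn": "arm_command", "kwargs": {"increments": [[[91.9,1,0.3,0,0],[91.9,1,0.3,0,0],[91.9,1,0.3,0,0],[91.9,1,0.3,0,0],[91.9,1,0.3,0,0],[91.9,0.2,0,0,0],[91.9,0,0,0,0],[91.9,0,0,0,0]]]}}

```text
time: 3.95
tool_pos: [0.4983, 0.0473, 0.3625]
tool_rot: [[0.001, 1.0, -0.001], [1.0, -0.001, -0.001], [-0.001, -0.001, -1.0]]
contact_force: [-0.4, 0.7, 0.9]
gripper_width: 1.0
gripper_force: 0.0
```

Run:
```python
from h import *
s=env.read_state();print(s['time'],s['tool_pos'])
c=env.calibration("wrist");im=env.grab_frame("wrist");cv2.imwrite("pics/w2.png",im[:,:,::-1]);np.save("w2.npy",c,allow_pickle=True)
```

```text
3.95 [0.49833343 0.04728844 0.36249565]
```

Call:
{"fn": "arm_command", "kwargs": {"increments": [[[91.9,0,1,0,0],[91.9,0,1,0,0],[91.9,0,1,0,0],[91.9,0,1,0,0],[91.9,0,0,0,0],[91.9,0,0,0,0]]]}}

```text
time: 4.6
tool_pos: [0.6183, 0.0474, 0.3621]
tool_rot: [[0.001, 1.0, -0.001], [1.0, -0.001, -0.0], [-0.0, -0.001, -1.0]]
contact_force: [-0.6, 0.3, -0.6]
gripper_width: 1.001
gripper_force: 0.0
```

Run:
```python
from h import *
s=env.read_state();print(s['time'],s['tool_pos'])
c=env.calibration("wrist");im=env.grab_frame("wrist");cv2.imwrite("pics/w3.png",im[:,:,::-1]);np.save("w3.npy",c,allow_pickle=True)
a=cv2.imread("pics/w2.png")[:280];b=cv2.imread("pics/w3.png")[:280]
o=np.vstack([a,b]);cv2.imwrite("pics/w23.png",o)
q=np.load("poses.npz")["cradle"];w=np.load("w1.npy",allow_pickle=True).item()
P=np.array([(-50,120,70),(50,120,70),(0,120,34),(-50,160,70),(50,160,70),(0,160,34)])/1e3
U=np.array([(350,63),(431.2,63.6),(383.4,69.4),(352,26.6),(435,28.4),(384.2,36.4)])
E=np.array([(332.5,160),(412.5,160),(331.5,210),(407,210),(334.5,100),(418.5,100)])
def f(p):
    p=np.array([p[0],p[1],0,p[2]]);r=list((proj(w,T(p,P))-U).ravel())
    cc,ss=np.cos(p[3]),np.sin(p[3])
    for uv,sg in zip(E,[-1,1]*3):
        d=atz(w,uv,.018)-p[:3];r.append(((cc*d[0]+ss*d[1])-sg*.06)*700)
    return r
r=least_squares(f,[q[0],q[1],q[3]]);print(r.x,np.degrees(r.x[2]),np.round(r.fun,1));np.save("cradle.npy",r.x)
```

```text
4.6 [0.61829008 0.04742576 0.3621228 ]
[ 0.52565598 -0.37544277  0.00546501] 0.3131219874783091 [ 0.3 -0.2  1.5  0.3 -1.5  0.3 -0.4 -0.2  0.7 -0.4 -0.4  0.5  0.8 -0.9
  1.6 -1.6  0.8 -0.3]
```

View pics/w23.png

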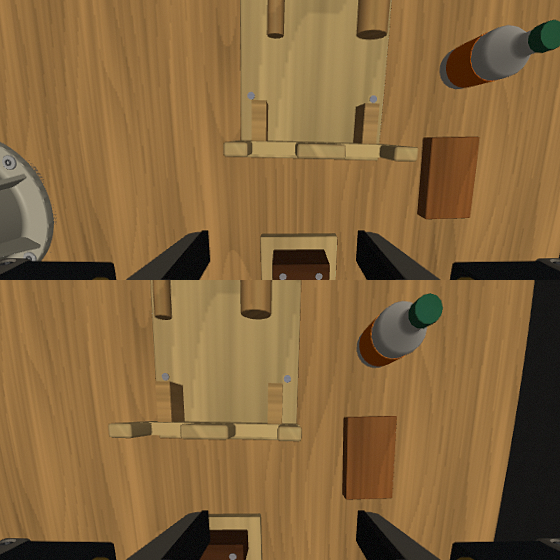

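Top half (first place): thick dowel at columns 358–387 with its end at row ~36, thin dowel at 267–284, rest at rows 142–160. Bottom half (second place): thick dowel at 241–271, end at row ~36. I'll measure edges precisely and triangulate.

Run:
```python
from h import *
cs=[np.load(f"w{k}.npy",allow_pickle=True).item() for k in(2,3)]
ims=[cv2.imread(f"pics/w{k}.png") for k in(2,3)]
for im,a in zip(ims,(350,232)):
    for r in(6,20):
        print(r,a,np.abs(cv2.GaussianBlur(im,(0,0),1)[r-3:r+4,a:a+50].astype(int).mean(0)[:,:]).sum(1).round().astype(int).tolist())
    x=a+22;print("col",x,im[20:50,x-3:x+4].astype(int).sum(2).mean(1).round().astype(int).tolist())
```

```text
6 350 [396, 395, 394, 393, 391, 390, 376, 322, 235, 185, 185, 204, 220, 235, 250, 264, 279, 291, 303, 314, 323, 328, 328, 323, 319, 316, 318, 325, 332, 338, 340, 339, 338, 337, 335, 326, 308, 286, 278, 299, 325, 326, 325, 329, 331, 333, 335, 338, 338, 336]
20 350 [393, 391, 389, 388, 386, 375, 329, 251, 193, 186, 203, 221, 235, 249, 264, 277, 291, 303, 314, 324, 329, 328, 323, 317, 314, 316, 322, 331, 337, 341, 340, 338, 337, 334, 325, 306, 285, 283, 308, 331, 330, 326, 327, 328, 330, 333, 336, 336, 334, 327]
col 372 [321, 320, 320, 324, 326, 334, 336, 336, 343, 304, 132, 116, 125, 135, 135, 129, 121, 121, 113, 249, 379, 375, 369, 369, 368, 367, 369, 368, 367, 367]
6 232 [335, 339, 344, 350, 356, 363, 365, 340, 282, 235, 232, 252, 274, 292, 304, 315, 322, 321, 315, 309, 310, 314, 323, 333, 340, 344, 345, 343, 343, 341, 337, 328, 313, 296, 280, 269, 258, 242, 235, 273, 346, 397, 409, 407, 404, 397, 388, 378, 371, 368]
20 232 [371, 375, 380, 386, 392, 400, 401, 365, 288, 233, 230, 252, 274, 291, 304, 315, 322, 321, 315, 309, 308, 313, 321, 332, 340, 344, 345, 343, 341, 339, 334, 325, 309, 291, 276, 265, 254, 238, 236, 283, 355, 399, 408, 406, 402, 394, 384, 373, 367, 364]
col 254 [323, 323, 323, 322, 327, 331, 333, 334, 339, 227, 108, 122, 132, 133, 134, 129, 126, 113, 111, 355, 415, 400, 397, 397, 396, 396, 395, 396, 396, 395]
```

Run:
```python
from h import *
cs=[np.load(f"w{k}.npy",allow_pickle=True).item() for k in(2,3)]
E=[(0,357.8,6),(0,388.4,6),(0,356.5,20),(0,387.6,20),(1,240,6),(1,271.7,6),(1,239.9,20),(1,271.7,20)]
def f(p):
    a=np.array([p[0],.25,p[2]]);v=np.array([np.sin(p[1]),np.cos(p[1]),0]);r=[]
    for k,u,w in E:
        o,d=ray(cs[k],(u,w));n=np.cross(v,d);n/=np.linalg.norm(n);r.append((abs((o-a)@n)-.016)*1000)
    return r
r=least_squares(f,[.587,0.027,.114]);print(r.x,np.degrees(r.x[1]),np.round(r.fun,2))
for z in(.114,):
  r2=least_squares(lambda p:f([p[0],p[1],z]),[.587,.027]);print(r2.x,np.round(r2.fun,2))
# front end: top rim and bottom rim
for c,u in zip(cs,(372,254)): print(atz(c,(u,29.3),r.x[2]+.016),atz(c,(u,39),r.x[2]-.016))
# rest top: rack posts, near (y=-225) top edge & end posts
for c,L in zip(cs,([(224,142),(250,142),(418,149),(418,160)],[(109,423-280),(300,427-280)])):
    for uv in L: print(uv,atz(c,uv,.145).round(4))
```

```text
[0.59219505 0.03363954 0.11205468] 1.9274037801289103 [-0.75 -0.71 -0.42 -0.31  0.24  0.    0.26  0.33]
[0.59201076 0.03152161] [-0.5  -1.13 -0.14 -0.76 -0.2   0.26 -0.15  0.57]
[0.58769943 0.21617638 0.12805468] [0.59716833 0.21676292 0.09605468]
[0.59090769 0.21583092 0.12805468] [0.58781814 0.21642945 0.09605468]
(224, 142) [0.4401 0.1068 0.145 ]
(250, 142) [0.4663 0.1066 0.145 ]
(418, 149) [0.637 0.1   0.145]
(418, 160) [0.6381 0.0889 0.145 ]
(109, 143) [0.4416 0.1072 0.145 ]
(300, 147) [0.6364 0.1018 0.145 ]
```

Dowel axis: x 0.592 at y 0.25, height 0.112, 1.9° off world y. Its end is at y 0.216, about 96 mm out, and the rest spans y 0.087–0.102. I'll move above the first grasp.

Call:
{"fn": "arm_command", "kwargs": {"increments": [[[60,0,0,0,0.3],[60,0.9,-0.14,0,0],[60,0.9,-0.14,0,0],[60,0.9,-0.14,0,0],[60,0.9,-0.14,0,0],[60,0.9,-0.14,0,0],[60,0.9,-0.14,0,0],[60,0.9,-0.14,0,0],[60,0.9,-0.14,0,0],[60,0,0,0,0]]]}}

```text
time: 5.65
tool_pos: [0.5903, 0.2676, 0.363]
tool_rot: [[0.029, 1.0, -0.0], [1.0, -0.029, 0.001], [0.001, -0.0, -1.0]]
contact_force: [0.4, 0.3, -0.5]
gripper_width: 0.653
gripper_force: 0.0
```

Call:
{"fn": "arm_command", "kwargs": {"increments": [[[60,0,0,1,0],[60,0,0,1,0],[60,0,0,1,0],[60,0,0,1,0],[60,0,0,0.6,0],[60,0,0,0.5,0],[60,0,0,0.4,0],[60,0,0,0.4,0],[60,0,0,0,0],[60,0,0,0,0]]]}}

```text
time: 6.65
tool_pos: [0.5919, 0.2656, 0.186]
tool_rot: [[0.031, 1.0, 0.0], [1.0, -0.031, 0.0], [0.0, 0.0, -1.0]]
contact_force: [0.4, 0.0, -0.4]
gripper_width: 0.654
gripper_force: 0.0
```

Call:
{"fn": "arm_command", "kwargs": {"increments": [[[60,0,0,0.1,0],[20,0,0,0,0],[20,0,0,0,0],[20,0,0,0,0],[20,0,0,0,0],[20,0,0,0,0],[20,0,0,0,0],[20,0,0,0,0]]], "newtons": 25}}

```text
time: 7.45
tool_pos: [0.5917, 0.2657, 0.1829]
tool_rot: [[0.031, 1.0, -0.0], [1.0, -0.031, 0.0], [0.0, -0.0, -1.0]]
contact_force: [-1.9, -0.6, 3.3]
gripper_width: 0.34
gripper_force: 25.0
```

Gripped (31 mm). Now the first draw of 135 mm.

Call:
{"fn": "arm_command", "kwargs": {"increments": [[[20,-0.2,0,0,0],[20,-0.4,0,0,0],[20,-0.6,0,0,0],[20,-0.6,0,0,0],[20,-0.6,0,0,0],[20,-0.6,0,0,0],[20,-0.6,0,0,0],[20,-0.5,0,0,0],[20,-0.3,0,0,0],[20,-0.1,0,0,0]]]}}

```text
time: 8.45
tool_pos: [0.5874, 0.1294, 0.1826]
tool_rot: [[0.032, 0.999, -0.0], [0.999, -0.032, -0.0], [-0.0, -0.0, -1.0]]
contact_force: [1.1, 2.2, 0.6]
gripper_width: 0.341
gripper_force: 25.0
```

Call:
{"fn": "arm_command", "kwargs": {"increments": [[[44,0,0,0,0],[44,0,0,0,0],[44,0,0,0,0],[44,0.3,0,0,0],[44,0.8,0,0,0],[44,0.9,0,0,0],[44,0.9,0,0,0],[44,0.9,0,0,0],[44,0.6,0,0,0],[44,0,0,0,0]]]}}

```text
time: 9.45
tool_pos: [0.5915, 0.2652, 0.1826]
tool_rot: [[0.029, 1.0, 0.0], [1.0, -0.029, 0.001], [0.001, 0.0, -1.0]]
contact_force: [0.4, -0.3, -0.3]
gripper_width: 0.479
gripper_force: 0.0
```

Call:
{"fn": "arm_command", "kwargs": {"increments": [[[20,0,0,0,0],[20,0,0,0,0],[20,0,0,0,0],[20,0,0,0,0],[20,0,0,0,0]]]}}

```text
time: 9.95
tool_pos: [0.5915, 0.2619, 0.1826]
tool_rot: [[0.032, 0.999, -0.001], [0.999, -0.032, -0.001], [-0.001, -0.001, -1.0]]
contact_force: [-2.2, -1.0, 0.0]
gripper_width: 0.344
gripper_force: 25.0
```

Run:
```python
from h import *
a=env.grab_frame("scene")[140:280,240:420];cv2.imwrite("pics/s3.png",cv2.resize(a,None,fx=4,fy=4,interpolation=cv2.INTER_CUBIC)[:,:,::-1])
```

```text
(no output)
```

View pics/s3.png

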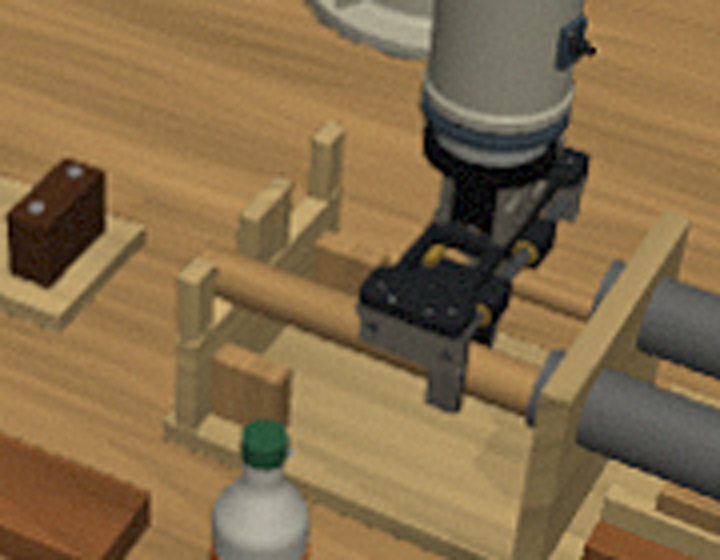

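The dowel's end has passed through the notch (front at about crop (215,265)) and the gripper is regripped close to the mouth. I'll continue with two strokes of about 132 mm.

Call:
{"fn": "arm_command", "kwargs": {"increments": [[[20,-0.2,0,0,0],[20,-0.4,0,0,0],[20,-0.6,0,0,0],[20,-0.6,0,0,0],[20,-0.6,0,0,0],[20,-0.6,0,0,0],[20,-0.6,0,0,0],[20,-0.5,0,0,0],[20,-0.2,0,0,0],[20,-0.1,0,0,0]]]}}

```text
time: 11.0
tool_pos: [0.5876, 0.1299, 0.1827]
tool_rot: [[0.032, 0.999, -0.0], [0.999, -0.032, 0.0], [0.0, -0.0, -1.0]]
contact_force: [-0.3, 0.8, -3.0]
gripper_width: 0.341
gripper_force: 25.0
```

Call:
{"fn": "arm_command", "kwargs": {"increments": [[[44,0,0,0,0],[44,0,0,0,0],[44,0,0,0,0],[44,0.3,0,0,0],[44,0.8,0,0,0],[44,0.9,0,0,0],[44,0.9,0,0,0],[44,0.9,0,0,0],[44,0.6,0,0,0],[44,0,0,0,0]]]}}

```text
time: 12.0
tool_pos: [0.5916, 0.2653, 0.1827]
tool_rot: [[0.029, 1.0, 0.001], [1.0, -0.029, 0.001], [0.001, 0.001, -1.0]]
contact_force: [-0.3, 0.7, -0.8]
gripper_width: 0.478
gripper_force: 0.0
```

Call:
{"fn": "arm_command", "kwargs": {"increments": [[[20,0,0,0,0],[20,0,0,0,0],[20,0,0,0,0],[20,0,0,0,0],[20,0,0,0,0]]]}}

```text
time: 12.5
tool_pos: [0.5914, 0.2619, 0.1825]
tool_rot: [[0.032, 0.999, -0.001], [0.999, -0.032, -0.0], [-0.001, -0.001, -1.0]]
contact_force: [-1.8, -0.3, 0.0]
gripper_width: 0.341
gripper_force: 25.0
```

Call:
{"fn": "arm_command", "kwargs": {"increments": [[[20,-0.2,0,0,0],[20,-0.4,0,0,0],[20,-0.6,0,0,0],[20,-0.6,0,0,0],[20,-0.6,0,0,0],[20,-0.6,0,0,0],[20,-0.6,0,0,0],[20,-0.4,0,0,0],[20,-0.2,0,0,0],[20,0,0,0,0]]]}}

```text
time: 13.5
tool_pos: [0.5878, 0.1359, 0.1828]
tool_rot: [[0.032, 0.999, 0.0], [0.999, -0.032, 0.0], [0.0, 0.0, -1.0]]
contact_force: [0.0, 0.0, -3.2]
gripper_width: 0.343
gripper_force: 25.0
```

Call:
{"fn": "arm_command", "kwargs": {"increments": [[[44,0,0,0,0],[44,0,0,0,0],[44,0,0,0,0],[44,0,0,0,0],[44,0,0,-0.5,0],[44,0,0,-1,0],[44,0,0,-1,0],[44,0,0,-0.2,0],[44,0,0,0,0]]]}}

```text
time: 14.4
tool_pos: [0.5883, 0.1369, 0.2655]
tool_rot: [[0.031, 1.0, 0.003], [1.0, -0.031, 0.001], [0.001, 0.003, -1.0]]
contact_force: [0.1, 0.5, 0.0]
gripper_width: 0.479
gripper_force: 0.0
```

Call:
{"fn": "arm_command", "kwargs": {"increments": [[[60,-0.8,0,0,0],[60,-0.8,0,0,0],[60,-0.65,0,0,0],[60,0,0,0,0],[60,0,0,0.8,0],[60,0,0,0.8,0],[60,0,0,0.6,0],[60,0,0,0.4,0],[60,0,0,0.2,0],[60,0,0,0,0]]]}}

```text
time: 15.4
tool_pos: [0.5852, 0.0695, 0.1789]
tool_rot: [[0.031, 1.0, -0.001], [1.0, -0.031, -0.0], [-0.0, -0.001, -1.0]]
contact_force: [-0.7, 0.2, 0.6]
gripper_width: 0.655
gripper_force: 0.0
```

Call:
{"fn": "arm_command", "kwargs": {"increments": [[[20,0,0,0,0],[20,0,0,0,0],[20,0,0,0,0],[20,0,0,0,0],[20,0,0,0,0],[20,0,0,0,0],[20,0,0,0,0]]], "newtons": 60}}

```text
time: 16.1
tool_pos: [0.5859, 0.0692, 0.1801]
tool_rot: [[0.031, 1.0, 0.001], [1.0, -0.031, 0.0], [0.0, 0.001, -1.0]]
contact_force: [-0.2, -1.2, 4.3]
gripper_width: 0.334
gripper_force: 60.0
```

Call:
{"fn": "arm_command", "kwargs": {"increments": [[[20,0,0,-0.17,0],[20,-0.2,0,0,0],[20,-0.4,0,0,0],[20,-0.5,0,0,0],[20,-0.5,0,0,0],[20,-0.5,0,0,0],[20,-0.5,0,0,0],[20,-0.4,0,0,0],[20,-0.2,0,0,0],[20,0,0,0,0]]]}}

```text
time: 17.1
tool_pos: [0.5826, -0.0277, 0.1848]
tool_rot: [[0.033, 0.999, 0.0], [0.999, -0.033, 0.0], [0.0, 0.0, -1.0]]
contact_force: [-1.1, 0.2, -3.9]
gripper_width: 0.337
gripper_force: 60.0
```

Run:
```python
from h import *
s=env.read_state();print(s['tool_pos'],s['contact_force'],s['wrist_torque'])
a=env.grab_frame("side")[100:330,170:400];b=env.grab_frame("scene")[110:280,150:430]
a=cv2.resize(a,None,fx=1.5,fy=2.6,interpolation=cv2.INTER_CUBIC);a=cv2.resize(a,(345,345*1));b=cv2.resize(b,None,fx=1.6,fy=1.6,interpolation=cv2.INTER_CUBIC)
o=np.zeros((345,800,3),np.uint8);o[:,:345]=a;o[:b.shape[0],350:350+b.shape[1]]=b
cv2.imwrite("pics/m4.png",o[:,:,::-1])
```

```text
[ 0.58255111 -0.02765764  0.1847863 ] [-1.05361143  0.24145789 -3.90336574] [-0.16878531 -0.13367209  0.05070478]
```

Wrist load (3.9 N, 0.17 N·m) matches the dowel hanging free. Now lift it out of the notch.

Call:
{"fn": "arm_command", "kwargs": {"increments": [[[20,0,0,-0.2,0],[20,0,0,-0.4,0],[20,0,0,-0.6,0],[20,0,0,-0.6,0],[20,0,0,-0.6,0],[20,0,0,-0.4,0],[20,0,0,-0.2,0],[20,0,0,0,0]]]}}

```text
time: 18.0
tool_pos: [0.5829, -0.0266, 0.2758]
tool_rot: [[0.031, 1.0, 0.002], [1.0, -0.031, -0.0], [-0.0, 0.002, -1.0]]
contact_force: [-0.5, 0.4, -3.3]
gripper_width: 0.333
gripper_force: 60.0
```

Run:
```python
from h import *
s=env.read_state();print(s['time'],s['tool_pos'],s['contact_force'],s['wrist_torque'])
c=env.calibration("side");C=env.calibration("scene")
a=env.grab_frame("side");b=env.grab_frame("scene")
gp=s['tool_pos']+np.array([0,0,-.069]);ax=s['tool_rot'][:,0]
for im,cc,n in((a,c,"side"),(b,C,"scene")):
    im=im.copy()[:,:,::-1].copy()
    L=proj(cc,[gp+ax*t for t in(-.245,.315)]);print(n,L.round(1).tolist())
    for t in(-.245,.1,.2,.315):
        p=proj(cc,[gp+ax*t])[0];cv2.circle(im,tuple(int(round(v)) for v in p),1,(0,255,0),-1)
    cv2.imwrite(f"pics/{n}5.png",im)
a=cv2.imread("pics/side5.png")[110:330,170:390];b=cv2.imread("pics/scene5.png")[110:270,150:430]
o=np.zeros((600,800,3),np.uint8);b=cv2.resize(b,(490,280));a=cv2.resize(a,(300,300))
o[:280,:490]=b;o[:300,495:795]=a
w=env.grab_frame("wrist")[:,:,::-1];o[300:600,:400]=cv2.resize(w,(400,300))
cv2.imwrite("pics/m5.png",o)
```

```text
18.0 [ 0.58289124 -0.02659771  0.27578399] [-0.50888602  0.4197865  -3.2566149 ] [-0.17650287 -0.06556334 -0.00682433]
side [[327.5, 122.3], [237.4, 227.6]]
scene [[182.6, 137.5], [369.0, 204.3]]
```

View pics/m5.png

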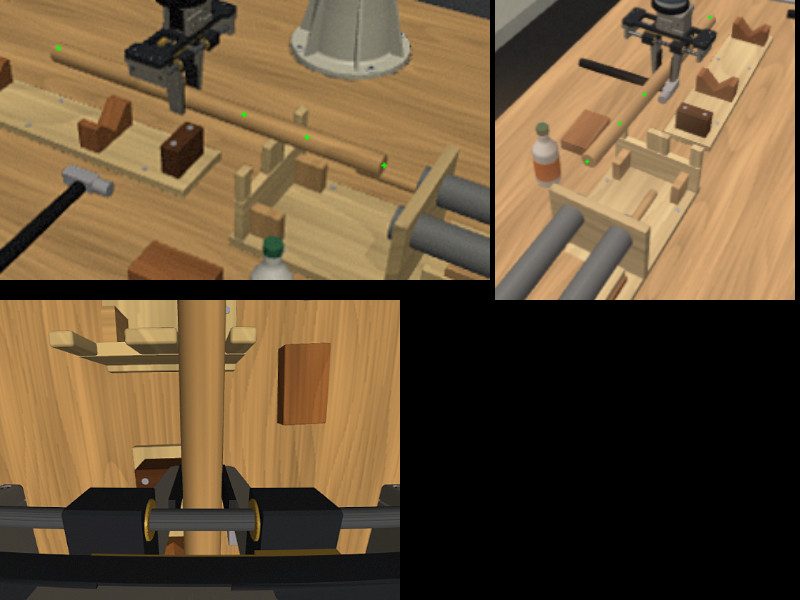

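The dowel hangs level and matches the predicted axis (green marks), with its rear end 315 mm behind the grip. The thin dowel, hammer, bottle and offcut are undisturbed. Carry it over the cradle, leaving a 25 mm gap to the stop.

Call:
{"fn": "arm_command", "kwargs": {"increments": [[[20,0,0,0,-0.35],[20,-0.3,-0.11,0,0],[20,-0.6,-0.11,0,0],[20,-0.85,-0.11,0,0],[20,-0.85,-0.11,0,0],[20,-0.85,-0.11,0,0],[20,-0.85,-0.11,0,0],[20,-0.85,-0.11,0,0],[20,-0.85,-0.11,0,0],[20,-0.85,-0.11,0,0]]]}}

```text
time: 19.15
tool_pos: [0.5531, -0.2339, 0.2741]
tool_rot: [[-0.004, 1.0, -0.001], [1.0, 0.004, 0.0], [0.0, -0.001, -1.0]]
contact_force: [0.4, -0.0, -2.8]
gripper_width: 0.336
gripper_force: 60.0
```

Call:
{"fn": "arm_command", "kwargs": {"increments": [[[20,-0.85,-0.13,0,0],[20,-0.85,-0.13,0,0],[20,-0.85,-0.13,0,0],[20,-0.85,-0.13,0,0],[20,-0.85,-0.13,0,0],[20,-0.85,-0.13,0,0],[20,-0.7,-0.13,0,0],[20,-0.5,0,0,0],[20,-0.3,0,0,0],[20,-0.15,0,0,0]]]}}

```text
time: 20.15
tool_pos: [0.5278, -0.4356, 0.2745]
tool_rot: [[-0.005, 1.0, -0.0], [1.0, 0.005, 0.0], [0.0, -0.0, -1.0]]
contact_force: [-0.9, 0.6, -3.5]
gripper_width: 0.334
gripper_force: 60.0
```

Call:
{"fn": "arm_command", "kwargs": {"increments": [[[20,0,0,0,0],[20,0,0,0,0]]]}}

```text
time: 20.35
tool_pos: [0.5279, -0.4343, 0.2747]
tool_rot: [[-0.006, 1.0, -0.0], [1.0, 0.006, 0.001], [0.001, -0.0, -1.0]]
contact_force: [0.4, 0.9, -4.0]
gripper_width: 0.333
gripper_force: 60.0
```

Call:
{"fn": "arm_command", "kwargs": {"increments": [[[20,0,-0.06,0.3,0],[20,0,0,0.6,0],[20,0,0,0.8,0],[20,0,0,0.8,0],[20,0,0,0.8,0],[20,0,0,0.6,0],[20,0,0,0.4,0],[20,0,0,0.2,0],[20,0,0,0.1,0],[20,0,0,0,0]]]}}

```text
time: 21.35
tool_pos: [0.5262, -0.4351, 0.1371]
tool_rot: [[-0.005, 1.0, 0.0], [1.0, 0.005, -0.0], [-0.0, 0.0, -1.0]]
contact_force: [0.1, 0.8, -4.6]
gripper_width: 0.335
gripper_force: 60.0
```

Run:
```python
from h import *
s=env.read_state();print(s['time'],s['tool_pos'],s['contact_force'],s['wrist_torque'])
# column profile of dowel edges vs stop in the wrist view
im=env.grab_frame("wrist");c=env.calibration("wrist")
cr=np.load("cradle.npy");p=np.array([cr[0],cr[1],0,cr[2]])
print("stop face top corners px",proj(c,T(p,np.array([(-40,280,75),(40,280,75)])/1e3)).round(0).tolist())
gp=s['tool_pos']+[0,0,-.069];print("end top px",proj(c,[gp+s['tool_rot'][:,0]*.315+[0,0,.016]]))
for col in(int(proj(c,[gp+s['tool_rot'][:,0]*.315])[0][0]),):
    print(col,im[0:200:4,col-2:col+3].astype(int).sum(2).mean(1).round().astype(int).tolist())
```

```text
21.35 [ 0.52617219 -0.43508719  0.13706268] [ 0.09691183  0.82407517 -4.60979491] [-0.0733693  -0.10765422  0.03062119]
stop face top corners px [[240.0, -103.0], [323.0, -105.0]]
end top px [[ 280.85603771 -182.13722684]]
280 [325, 328, 323, 325, 323, 324, 326, 324, 325, 326, 325, 325, 324, 326, 328, 327, 328, 328, 328, 329, 330, 329, 326, 330, 330, 329, 331, 330, 331, 330, 330, 333, 335, 334, 334, 335, 334, 335, 336, 336, 335, 337, 337, 339, 338, 343, 342, 341, 342, 342]
```

Call:
{"fn": "arm_command", "kwargs": {"increments": [[[20,0,0,0.08,0],[20,0,0,0.08,0],[20,0,0,0.08,0],[20,0,0,0,0]]]}}

```text
time: 21.8
tool_pos: [0.5258, -0.435, 0.1293]
tool_rot: [[-0.005, 1.0, -0.0], [1.0, 0.005, 0.0], [0.0, -0.0, -1.0]]
contact_force: [-0.9, -0.7, -2.6]
gripper_width: 0.339
gripper_force: 60.0
```

Call:
{"fn": "arm_command", "kwargs": {"increments": [[[20,0,0,0.06,0],[20,0,0,0,0]]]}}

```text
time: 22.0
tool_pos: [0.5256, -0.4351, 0.1286]
tool_rot: [[-0.005, 1.0, -0.001], [1.0, 0.005, 0.0], [0.0, -0.001, -1.0]]
contact_force: [-4.2, 1.3, 5.0]
gripper_width: 0.331
gripper_force: 60.0
```

Touching the grooves, with a sideways push of -4 N, so I'll ease 1 mm toward -x.

Call:
{"fn": "arm_command", "kwargs": {"increments": [[[20,0,-0.04,0,0],[20,0,0,0.03,0],[20,0,0,0,0]]]}}

```text
time: 22.3
tool_pos: [0.5253, -0.4352, 0.1284]
tool_rot: [[-0.005, 1.0, 0.001], [1.0, 0.005, -0.001], [-0.001, 0.001, -1.0]]
contact_force: [-2.2, 3.2, 10.9]
gripper_width: 0.334
gripper_force: 60.0
```

Call:
{"fn": "arm_command", "kwargs": {"increments": [[[20,0,0,-0.04,0],[20,0,0,0,0],[44,0,0,0,0],[44,0,0,0,0],[44,0,0,0,0],[44,0,0,0,0]]]}}

```text
time: 22.9
tool_pos: [0.5246, -0.4351, 0.1279]
tool_rot: [[-0.005, 1.0, -0.0], [1.0, 0.005, 0.0], [0.0, -0.0, -1.0]]
contact_force: [-0.3, 0.2, 0.3]
gripper_width: 0.478
gripper_force: 0.0
```

Call:
{"fn": "arm_command", "kwargs": {"increments": [[[20,0,0,0,0],[20,0,0,0,0],[20,0,0,0,0],[20,0,0,0,0],[20,0,0,0,0]]], "newtons": 30}}

```text
time: 23.4
tool_pos: [0.5252, -0.4352, 0.1282]
tool_rot: [[-0.005, 1.0, 0.001], [1.0, 0.005, -0.0], [-0.0, 0.001, -1.0]]
contact_force: [3.5, -0.6, -2.6]
gripper_width: 0.338
gripper_force: 30.0
```

Seated and regripped. Now slide it gently towards the stop.

Call:
{"fn": "arm_command", "kwargs": {"increments": [[[20,0.1,0,0,0],[20,0.1,0,0,0],[20,0.1,0,0,0],[20,0.1,0,0,0],[20,0.05,0,0,0],[20,0,0,0,0]]]}}

```text
time: 24.0
tool_pos: [0.5249, -0.4213, 0.1283]
tool_rot: [[-0.005, 1.0, 0.0], [1.0, 0.005, -0.0], [-0.0, 0.0, -1.0]]
contact_force: [3.9, -0.6, 2.6]
gripper_width: 0.34
gripper_force: 30.0
```

Call:
{"fn": "arm_command", "kwargs": {"increments": [[[20,0.04,0,0,0],[20,0.04,0,0,0],[20,0.04,0,0,0],[20,0,0,0,0]]]}}

```text
time: 24.4
tool_pos: [0.5249, -0.4181, 0.1283]
tool_rot: [[-0.005, 1.0, 0.001], [1.0, 0.005, -0.001], [-0.001, 0.001, -1.0]]
contact_force: [4.1, -1.4, 1.3]
gripper_width: 0.343
gripper_force: 30.0
```

Little drag. I'll continue in 1 mm steps.

Call:
{"fn": "arm_command", "kwargs": {"increments": [[[20,0.03,0,0,0],[20,0.03,0,0,0],[20,0.03,0,0,0],[20,0.03,0,0,0],[20,0,0,0,0]]]}}

```text
time: 24.9
tool_pos: [0.5249, -0.4146, 0.1283]
tool_rot: [[-0.005, 1.0, 0.001], [1.0, 0.005, -0.001], [-0.001, 0.001, -1.0]]
contact_force: [4.9, -3.1, 2.3]
gripper_width: 0.338
gripper_force: 30.0
```

Call:
{"fn": "arm_command", "kwargs": {"increments": [[[20,0.03,0,0,0],[20,0.03,0,0,0],[20,0,0,0,0]]]}}

```text
time: 25.2
tool_pos: [0.5249, -0.4128, 0.1283]
tool_rot: [[-0.005, 1.0, 0.001], [1.0, 0.005, -0.001], [-0.001, 0.001, -1.0]]
contact_force: [4.2, -2.7, 1.6]
gripper_width: 0.339
gripper_force: 30.0
```

Call:
{"fn": "arm_command", "kwargs": {"increments": [[[20,0.03,0,0,0],[20,0.03,0,0,0],[20,0,0,0,0]]]}}

```text
time: 25.5
tool_pos: [0.5249, -0.411, 0.1283]
tool_rot: [[-0.005, 1.0, 0.001], [1.0, 0.005, -0.001], [-0.001, 0.001, -1.0]]
contact_force: [5.0, -3.2, 1.3]
gripper_width: 0.343
gripper_force: 30.0
```

Call:
{"fn": "arm_command", "kwargs": {"increments": [[[20,0.03,0,0,0],[20,0.03,0,0,0],[20,0,0,0,0]]]}}

```text
time: 25.8
tool_pos: [0.5248, -0.4092, 0.1283]
tool_rot: [[-0.005, 1.0, 0.001], [1.0, 0.005, -0.001], [-0.001, 0.001, -1.0]]
contact_force: [4.3, -2.7, 1.3]
gripper_width: 0.337
gripper_force: 30.0
```

Call:
{"fn": "arm_command", "kwargs": {"increments": [[[20,0.03,0,0,0],[20,0.03,0,0,0],[20,0,0,0,0]]]}}

```text
time: 26.1
tool_pos: [0.5249, -0.4074, 0.1283]
tool_rot: [[-0.005, 1.0, 0.001], [1.0, 0.005, -0.001], [-0.001, 0.001, -1.0]]
contact_force: [4.2, -3.4, 1.2]
gripper_width: 0.339
gripper_force: 30.0
```

Call:
{"fn": "arm_command", "kwargs": {"increments": [[[20,0.03,0,0,0],[20,0.03,0,0,0],[20,0,0,0,0]]]}}

```text
time: 26.4
tool_pos: [0.5248, -0.406, 0.1283]
tool_rot: [[-0.005, 1.0, 0.001], [1.0, 0.005, -0.001], [-0.001, 0.001, -1.0]]
contact_force: [3.8, -4.5, 1.0]
gripper_width: 0.341
gripper_force: 30.0
```

Call:
{"fn": "arm_command", "kwargs": {"increments": [[[20,0.03,0,0,0],[20,0.03,0,0,0],[20,0,0,0,0]]]}}

```text
time: 26.7
tool_pos: [0.5248, -0.4057, 0.1284]
tool_rot: [[-0.006, 1.0, 0.001], [1.0, 0.006, -0.004], [-0.004, 0.001, -1.0]]
contact_force: [2.3, -12.3, -2.1]
gripper_width: 0.34
gripper_force: 30.0
```

Call:
{"fn": "arm_command", "kwargs": {"increments": [[[20,0.03,0,0,0],[20,0.03,0,0,0],[20,0,0,0,0]]]}}

```text
time: 27.0
tool_pos: [0.5247, -0.4054, 0.1287]
tool_rot: [[-0.006, 1.0, 0.002], [1.0, 0.006, -0.007], [-0.007, 0.002, -1.0]]
contact_force: [0.4, -20.3, -3.6]
gripper_width: 0.338
gripper_force: 30.0
```

Contact with the stop at about 20 N. I'll ease the push, let go, and rise.

Call:
{"fn": "arm_command", "kwargs": {"increments": [[[20,-0.04,0,0,0],[20,0,0,0,0]]]}}

```text
time: 27.2
tool_pos: [0.5246, -0.4056, 0.1286]
tool_rot: [[-0.006, 1.0, 0.001], [1.0, 0.006, -0.004], [-0.004, 0.001, -1.0]]
contact_force: [2.4, -13.8, -1.2]
gripper_width: 0.341
gripper_force: 30.0
```

Call:
{"fn": "arm_command", "kwargs": {"increments": [[[60,0,0,0,0],[60,0,0,0,0],[60,0,0,0,0],[60,0,0,0,0],[60,0,0,0,0]]]}}

```text
time: 27.7
tool_pos: [0.5244, -0.4026, 0.1279]
tool_rot: [[-0.005, 1.0, -0.001], [1.0, 0.005, 0.001], [0.001, -0.001, -1.0]]
contact_force: [-0.1, -0.3, -0.5]
gripper_width: 0.65
gripper_force: 0.0
```

Call:
{"fn": "arm_command", "kwargs": {"increments": [[[60,0,0,-0.3,0],[60,0,0,-0.6,0],[60,0,0,-1,0],[60,0,0,-1,0],[60,0,0,-1,0],[60,0,0,-1,0],[60,0,0,-1,0],[60,0,0,-1,0],[60,0,0,-0.5,0],[60,0,0,0,0]]]}}

```text
time: 28.7
tool_pos: [0.5252, -0.4034, 0.3528]
tool_rot: [[-0.005, 1.0, 0.003], [1.0, 0.005, -0.003], [-0.003, 0.003, -1.0]]
contact_force: [-0.3, 0.1, -0.0]
gripper_width: 0.656
gripper_force: 0.0
```

Call:
{"fn": "arm_command", "kwargs": {"increments": [[[60,1,0,0,0],[60,1,0,0,0],[60,1,0,0,0],[60,1,0,0,0],[60,1,0,0,0],[60,1,0,0,0],[60,1,0,0,0],[60,0,0,0,0],[60,0,0,0,0]]]}}

```text
time: 29.6
tool_pos: [0.5231, -0.1925, 0.3489]
tool_rot: [[-0.007, 1.0, -0.002], [1.0, 0.007, 0.0], [0.0, -0.002, -1.0]]
contact_force: [-0.2, -0.5, -0.2]
gripper_width: 0.654
gripper_force: 0.0
```

Run:
```python
from h import *
s=env.read_state();print(s['time'],s['tool_pos'],s['contact_force'])
c=env.calibration("wrist");im=env.grab_frame("wrist");g=im.astype(int).sum(2)
cr=np.load("cradle.npy");p=np.array([cr[0],cr[1],0,cr[2]])
for y in(180,210,240,270):
    L=proj(c,T(p,np.array([(-16,y,56.6),(0,y,56.6),(16,y,56.6)])/1e3));r=int(round(L[1][1]));a=int(L[0][0])-10
    print(y,L.round(1).tolist());
    if 3<r<416: print(r,a,g[r-1:r+2,a:a+55].mean(0).astype(int).tolist())
S=proj(c,T(p,np.array([(0,280,72),(0,280,57),(0,315,75)])/1e3));print(S.round(1).tolist())
k=int(S[0][0]);r=int(S[0][1]);print(max(r-30,0),g[max(r-30,0):r+30,k-3:k+4].mean(1).astype(int).tolist())
# straightness in scene/side: project seated dowel ends, sample brightness across axis
```

```text
29.6 [ 0.52307125 -0.19251076  0.34885737] [-0.15704944 -0.51045998 -0.21589504]
180 [[271.3, 189.7], [283.6, 189.7], [295.9, 189.7]]
190 261 [416, 423, 436, 439, 448, 448, 450, 455, 448, 456, 301, 173, 194, 233, 260, 283, 293, 308, 318, 327, 330, 333, 341, 360, 380, 395, 389, 383, 386, 390, 377, 342, 318, 303, 231, 426, 431, 424, 423, 427, 428, 428, 423, 420, 419, 414, 407, 403, 396, 398, 396, 398, 409, 417, 423]
210 [[271.2, 166.6], [283.7, 166.6], [296.2, 166.6]]
167 261 [412, 418, 424, 428, 436, 440, 443, 444, 439, 453, 242, 167, 209, 238, 270, 288, 302, 315, 324, 334, 334, 340, 343, 371, 387, 399, 397, 383, 393, 393, 379, 343, 307, 274, 236, 349, 428, 422, 425, 427, 434, 430, 427, 423, 420, 418, 411, 410, 399, 399, 396, 396, 407, 416, 430]
240 [[271.0, 142.7], [283.7, 142.7], [296.4, 142.7]]
143 260 [401, 408, 411, 418, 421, 425, 431, 433, 434, 430, 451, 197, 167, 218, 244, 272, 289, 306, 320, 331, 335, 341, 343, 350, 371, 393, 402, 398, 386, 372, 363, 355, 317, 295, 291, 268, 293, 431, 430, 430, 430, 439, 437, 432, 430, 422, 423, 425, 413, 410, 405, 405, 398, 404, 416]
270 [[270.8, 117.9], [283.7, 117.9], [296.7, 117.9]]
118 260 [397, 402, 407, 407, 411, 417, 422, 427, 427, 432, 372, 192, 177, 220, 249, 275, 292, 307, 324, 335, 341, 342, 350, 353, 356, 355, 368, 370, 360, 370, 374, 365, 330, 302, 298, 296, 250, 440, 439, 433, 437, 442, 446, 442, 437, 432, 433, 430, 430, 423, 417, 413, 408, 408, 413]
[[283.8, 108.3], [283.7, 109.4], [283.8, 76.2]]
78 [128, 125, 126, 128, 128, 130, 132, 133, 135, 139, 139, 142, 142, 142, 143, 141, 138, 137, 137, 130, 131, 131, 130, 133, 133, 135, 141, 139, 93, 152, 360, 362, 355, 353, 355, 353, 351, 353, 354, 351, 351, 353, 355, 361, 364, 361, 363, 362, 361, 362, 361, 359, 361, 359, 362, 364, 366, 365, 363, 363]
```

The dowel's edges lie within 1 px of the seated prediction, and its end meets the stop face with no visible gap. Handing in.

```bash
python3 -c "
from rig import env
print(env.job_done())"
```

```text
the job is handed in; nothing more can be done
None
```

The thick dowel is drawn, laid in both V-blocks, pushed against the end stop (about 20 N at most) and released. The job was handed in at about 30 s with no verdict shown. The wrist camera confirmed the stop end is seated; the far V-block was not viewed separately. The thin dowel and the bystanders looked undisturbed in the last picture, taken just after the dowel left the rack.

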